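# Uncover a belt drive and hold its tensioner wound back to the stop

## Robot

A 7-joint arm with a two-finger parallel gripper is mounted at the origin on a cart in front of the work surface, level with it; the furniture and walls round the work are solid. World frame = base frame: x ahead of the robot, y to its left, z up, the work surface at z = 0. Lengths are in mm, angles in rad, forces in N, time in s.
With the tool pointing down it reaches from about 400 to 875 mm from the base axis. Payload 4.4 kg.
Tool frame: the origin (TCP) lies at the very end of the fingers, on their centre line; the grasp point (between the pads) lies 19 mm behind it; y points along the fingers, z is the direction in which the jaws open and shut, and the axes are right-handed (so a half turn about y gives the same grasp; the last joint's range is limited). The gripper opens to 85 mm and grips with 20 to 120 N. Pads are 22 mm wide; open, the fingers measure 114 mm over their backs; the gripper's body (76 mm by 85 mm) begins 54 mm behind the grasp point. The pads swing forward as they close: fully open they stand 13 mm farther back than shut.
Start: joints at [1.092, 0.628, 0.038, 1.517, -0.027, 0.996, -0.02], TCP at [260.792, -595.403, 231.313] pointing down, gripper open.
Joint ranges: [-3.06, 3.06], [-0.37, 2.12], [-1.25, 1.32], [0.18, 2.47], [-1.1, 4.24], [0.23, 1.98], [-2.94, 2.94]. Speed limits (rad/s): [2.57, 2.57, 3.14, 3.14, 3.14, 3.14, 3.14].

## Interface

Orientations are given as [roll, pitch, yaw] about the fixed x, y, z axes, in that order (R = Rz(yaw) Ry(pitch) Rx(roll)).
In Python, from cell import * gives the robot as it stands.
- The arm moves only by the tool apply_moves, never from a script. Its argument "targets" is a list of rows, each a list of 6 numbers: the shift along the tool's x, y, z in units of 40 mm (1.0 is 40 mm), then the turn, a rotation vector about the tool's x, y, z in units of 8 degrees (1.0 is 8 degrees). A call has 1 to 12 rows; each row shifts and turns the commanded pose from where the row before left it, along the tool's axes as they then stand; what a row does not reach is not made up. A row lasts 1/8 s, in which the tool goes at most 62.5 mm and 10.7 degrees, less where a joint would pass 70% of its speed; a pose out of reach is approached as far as the arm can. A call is refused whole if a number of a shift passes 1 or a number of a turn 1, either way. A call with a gripper value outside its range is refused whole. "jaw" is the gripper command: -1 is shut, 1 is fully open, values between are in proportion, set as the call begins (left out, the last holds). The fingers move at their own pace and stop on an object; the grip force is fixed at half the most. Time passes only in rows, so rows that do not move let the fingers close. It gives the time, the measured TCP pose, the force and the opening at its end, in the units of the state.
- read_state(): the state, without advancing time (a new reading comes with each control period).
- get_image(name): name is "side" or "top"; returns the picture (384x512x3 uint8, red, green, blue); there is no depth.
- calibration(name): a dict with "fx", "fy", "cx", "cy" (pixels), "k1" (the pictures are not rectified: a ray, as slopes to the right and down, at radius r is drawn at 1 + k1 r^2 times it, then the intrinsics apply), "world_from_camera" (4x4, takes a point from camera to world coordinates). Camera axes: x right, y down, z forward; pixel columns grow to the right and rows downward; lengths in mm; the calibration is good to about 2 mm. A picture is of the moment at which its call begins. calibration takes no time and is no camera call.
- finish_job(): hands the job in, once; it reports no verdict.
The state is a dict: "clock": time; "qpos": joint angles; "qd": joint speeds; "tau": joint torques, N m; "eef_pos": TCP position; "tool_rot": TCP orientation; "force": force on the tool from outside, world axes, zero at the start; "torque": the same for the moment, N m; "width": finger opening in mm.
Only numpy, scipy, OpenCV 4.12 (cv2) and the standard library are available. Lean on these libraries where they do the work, as an engineer would, in place of code of your own. Each camera call takes 0.05 s, during which the arm holds its last target. There are 200 camera calls.

## Task

The belt drive on the bench is about to get a new belt. Lift the cover plate off its two pins and lay it gently, handle up, flat on the bare bench clear of the housing; then swing the spring-loaded tensioner arm inside the housing away from the pulleys, against its spring, until it meets its stop, and finish while still holding it there, so that the belt can be slipped on. Leave the screwdriver, the caliper and the mould block where they lie.

Things in the scene. Friction and masses are not known exactly. Their poses are not given: they have to be found in the camera images.
- housing: Cast aluminium tray of a belt drive, open side up, bolted down: 188 (x) x 225 (y) x 54 mm high, walls 7 mm, inner floor at 8 mm; two feet stand out 23 mm at each x side, 14 mm high. Origin: centre of its underside; x across (roughly away from the robot), y along. Inside, fixed: pulleys 73 mm across at (36, 62) mm and 35 mm across at (46, -72) mm, tops at 52 mm. The cover lies on its rim.
- cover: Grey cover plate, 188 x 225 x 4 mm, about 0.4 kg, loose (screws are out), a 10 mm hole in each corner. Origin: centre of its underside; x across, y along, z up. It starts on the housing's rim with axes as the housing's; two holes sit over steel pins 8 mm thick on the rim, at (x, y) = (82, 100.5) and (-82, -100.5) mm, that rise 10 mm above the rim, so 6 mm above the plate.
- cover_handle (a point): Middle of the bow handle on the cover: a round bar 10 mm thick that runs along the cover's y axis, straight over 80 mm, its centre line 36 mm above the cover's underside, 27 mm free beneath it. The cover balances here.
- tensioner (a joint): Swing of the tensioner arm about its upright pivot, rad. 0: at rest, the spring holds the roller in between the pulleys; grows anticlockwise seen from above to 0.86 at the stop (roller away from the pulleys, toward the housing's -x wall). The spring always pulls toward 0: about 6 N at the roller at 0, 11 N at the stop; let go, it springs back.
- swing_arm: The arm with its roller: dark steel bar 17 mm wide, from 15 to 24 mm above the bench, 66 mm from pivot to roller. Origin: on the pivot axis at bench height; its x axis points along the arm to the roller and turns with it.
- idler: The roller at the end of the arm: black, 34 mm across, running face from 26 to 48 mm above the bench, bolt head to 52 mm; it spins freely on its upright axle, only the arm is beneath it. Origin: on the axle, at bench height. With the cover off, 50 mm are free between it and the housing's +x wall when at rest, and 34 mm between it and the -x wall when at the stop; 85 mm and more on the other side.
- tensioner_pivot (a point): The tensioner's pivot axis, 37 mm above the bench; fixed in the housing.
- wound_roller (a point): Where the middle of the roller is when the arm is at its stop, 37 mm above the bench; fixed in the housing.
- screwdriver: Bystander: screwdriver, 191 mm long, 29 mm thick, lying left of the housing. Origin: middle of its underside.
- mould_block: Bystander: aluminium mould half, 45 x 100 x 30 mm, beyond the housing. Origin: middle of its underside.
- caliper: Bystander: sliding caliper, 77 x 230 x 14 mm, lying ahead to the right. Origin: middle of its underside. Nearer the robot than this, right of the housing, the bench is bare.

How it is judged:
By the outcome, as a careful person would: the job done as asked, in the order asked, and still so for the second after the job is handed in, while the arm keeps its last pose, push and grip.
It also fails if it takes over 54 s, if anything falls off the work surface, if the arm or the gripper's body presses on something with over 40 N, if the wrist force passes 120 N, or if a joint passes its speed limit or range.

## Working session

There is one attempt and no reset: what is moved stays moved. The work goes in short steps, Python scripts to look and compute and a tool call to move; the robot and the scene stay as the last step left them, time stands still between calls to the robot, and variables do not carry over. Pictures are saved under pics/ and viewed, about 8 in all and at most 12, crops included, and the job is handed in when it is done.

Besides the shell and the picture viewer there is one more tool, called after ">>>" as name(argument=value, ...) on one line, values as JSON. apply_moves: Moves the arm, as the interface text tells. Its arguments: {"type":"object","properties":{"targets":{"type":"array"},"jaw":{"type":"number"}},"required":["targets"]}

```bash
mkdir -p pics; ls; python3 - <<'E'
from cell import *
import cv2
s=read_state(); print({k:np.round(v,3).tolist() if hasattr(v,'__len__') else v for k,v in s.items()} if 'np' in globals() else s)
for n in("side","top"):
    im=get_image(n); cv2.imwrite(f"pics/{n}0.png",im[:,:,::-1]); print(calibration(n))
E
```

```text
pics
{'clock': 0.0, 'qpos': array([ 1.09218571,  0.62935378,  0.03843262,  1.51840296, -0.02702097,
        0.99629252, -0.02002755]), 'qd': array([ 0.00066995, -0.00110117, -0.00141844,  0.00107104,  0.00041863,
       -0.00110348,  0.00091337]), 'tau': array([ 9.50051071e-04, -5.63395286e+01,  1.22620057e+00, -1.93439215e+01,
        1.09399142e-02,  1.06452414e-02, -7.36993570e-06]), 'eef_pos': array([ 260.54848675, -594.79226317,  230.37277759]), 'tool_rot': array([-1.57273543e+00, -3.74022847e-06, -2.72881424e+00]), 'force': array([-1.44741116,  0.05342119, -0.07581193]), 'torque': array([ 0.01707498, -0.031979  ,  0.01948711]), 'width': 85.5437559472043}
{'fx': 355.0175926194478, 'fy': 355.0175926194478, 'cx': 258.72083019038877, 'cy': 188.82506975500525, 'k1': 0.0178121269571566, 'world_from_camera': array([[ 9.96488124e-01,  4.99277398e-02, -6.72208301e-02,
         6.44745055e+02],
       [ 8.36383842e-02, -6.31887558e-01,  7.70534058e-01,
        -9.01714376e+02],
       [-4.00498216e-03, -7.73450280e-01, -6.33844322e-01,
         7.38499036e+02],
       [ 0.00000000e+00,  0.00000000e+00,  0.00000000e+00,
         1.00000000e+00]])}
{'fx': 471.7115508806958, 'fy': 471.7115508806958, 'cx': 256.41790436296424, 'cy': 195.05962202017818, 'k1': -0.02714078445688335, 'world_from_camera': array([[ 2.53915293e-02, -9.81956146e-01,  1.87396364e-01,
         3.29929820e+02],
       [-9.99530777e-01, -2.17252534e-02,  2.15925689e-02,
        -1.33409707e+02],
       [-1.71317222e-02, -1.87856701e-01, -9.82047027e-01,
         1.43304858e+03],
       [ 0.00000000e+00,  0.00000000e+00,  0.00000000e+00,
         1.00000000e+00]])}
```

View pics/top0.png

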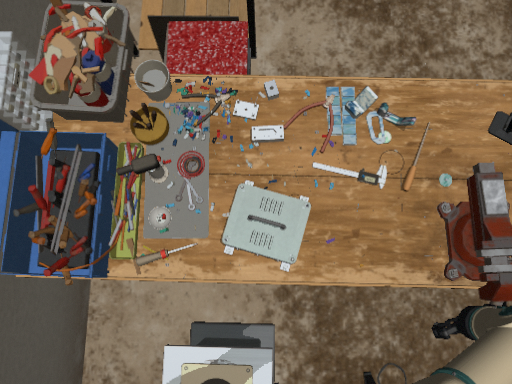

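View pics/side0.png

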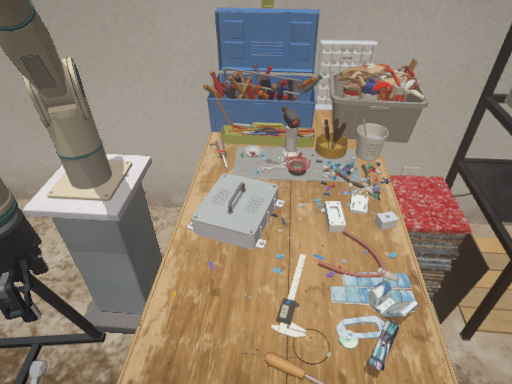

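The top view shows the cover around (267,224) px with its handle at (266,222), and the caliper at (350,173). The bench is bare around (370,240). Next I'll measure the cover.

```bash
cat > h.py <<'E'
import numpy as np, cv2
from cell import *
from scipy.spatial.transform import Rotation as R
def ray(n,uv):
    c=calibration(n); T=c["world_from_camera"]
    d=(np.asarray(uv,float).reshape(-1,2)-[c["cx"],c["cy"]])/[c["fx"],c["fy"]]
    u=d.copy()
    for _ in range(8): u=d/(1+c["k1"]*(u**2).sum(1,keepdims=True))
    return T[:3,3],np.c_[u,np.ones(len(u))]@T[:3,:3].T
def onplane(n,uv,z):
    o,d=ray(n,uv); return o+d*((z-o[2])/d[:,2])[:,None]
def proj(n,p):
    c=calibration(n); T=c["world_from_camera"]
    q=(np.asarray(p,float).reshape(-1,3)-T[:3,3])@T[:3,:3]; u=q[:,:2]/q[:,2:]
    u=u*(1+c["k1"]*(u**2).sum(1,keepdims=True)); return u*[c["fx"],c["fy"]]+[c["cx"],c["cy"]]
def tri(a,b):
    o1,d1=ray("top",a);o2,d2=ray("side",b);d1=d1[0];d2=d2[0]
    s=np.linalg.lstsq(np.c_[d1,-d2],o2-o1,rcond=None)[0]; p=o1+s[0]*d1;q=o2+s[1]*d2
    return (p+q)/2,np.linalg.norm(p-q)
E
python3 - <<'E'
from h import *
t=cv2.imread("pics/top0.png");s=cv2.imread("pics/side0.png")
hsv=cv2.cvtColor(t,cv2.COLOR_BGR2HSV)
print(hsv[210,255],hsv[240,280],hsv[222,240],hsv[250,200],hsv[222,266])
m=((hsv[...,1]<45)&(hsv[...,2]>130)).astype(np.uint8)
m[:175]=0;m[275:]=0;m[:,:215]=0;m[:,320:]=0
m=cv2.morphologyEx(m,cv2.MORPH_OPEN,np.ones((9,9)))
c=max(cv2.findContours(m,0,2)[0],key=cv2.contourArea)
P=onplane("top",c[:,0].astype(float),58)[:,:2].astype(np.float32)
print(cv2.minAreaRect(P), cv2.minAreaRect(c)); print(cv2.contourArea(P))
a=cv2.resize(t[170:280,210:330],None,fx=5,fy=5,interpolation=cv2.INTER_CUBIC)
cv2.imwrite("pics/ct.png",a)
a=cv2.resize(s[160:260,180:300],None,fx=5,fy=5,interpolation=cv2.INTER_CUBIC)
cv2.imwrite("pics/cs.png",a)
E
```

```text
[ 78  21 183] [ 75  19 185] [ 78  18 182] [ 16 138 152] [80  8 91]
((515.6293334960938, -133.22190856933594), (228.29269409179688, 196.1827392578125), 75.28154754638672) ((266.1203918457031, 221.46810913085938), (77.94596099853516, 66.07579040527344), 16.113418579101562)
29681.157472193998
```

View pics/ct.png

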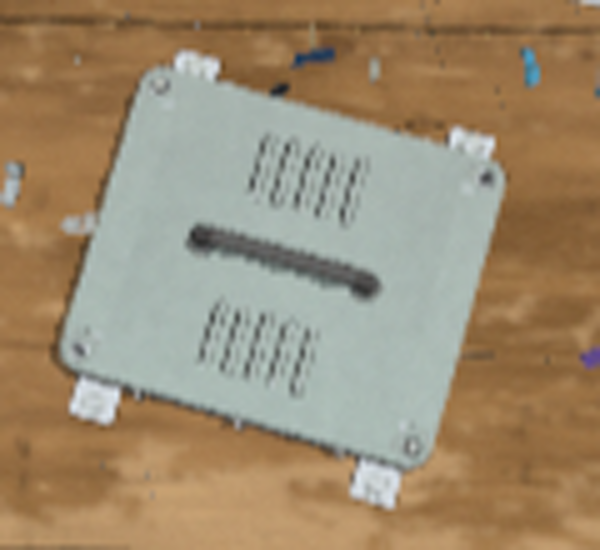

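View pics/cs.png

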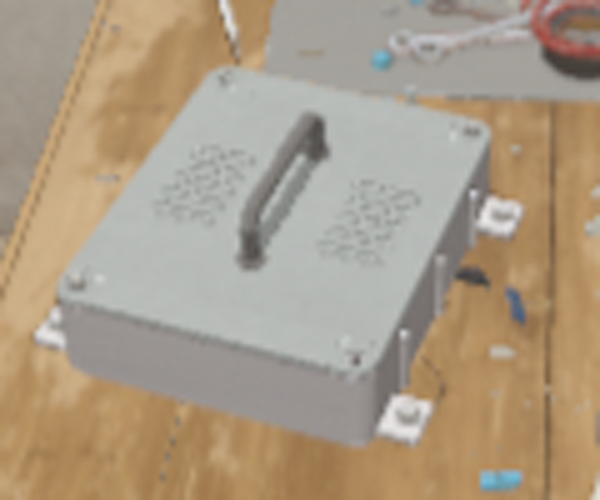

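Top crop: pins are at crop (160,84) and (412,446), open holes at (487,177) and (80,347), and the handle runs from (203,236) to (366,284). The side crop shows the same layout.

```bash
python3 - <<'E'
from h import *
f=lambda p,o:(np.array(p,float)+.5)/5-.5+o
T=f([(160,84),(487,177),(80,347),(412,446)],[210,170]); S=f([(463,131),(355,357),(225,78),(76,281)],[180,160])
M=np.array([(82,100.5),(82,-100.5),(-82,100.5),(-82,-100.5)])
for n,px in(("top",T),("side",S)):
    # pins' tops ~64, open holes ~58: use 58 open, 62 pins
    W=np.array([onplane(n,p,z)[0,:2] for p,z in zip(px,(62,58,58,62))])
    A=M-M.mean(0);B=W-W.mean(0)
    yaw=np.arctan2((A[:,0]*B[:,1]-A[:,1]*B[:,0]).sum(),(A*B).sum())
    print(n,W.round(1).tolist(),"c",W.mean(0).round(1),"yaw",yaw, "scale",np.sqrt((B**2).sum()/(A**2).sum()))
ht=onplane("top",f([(203,236),(366,284)],[210,170]),92)
hs=onplane("side",f([(248,225),(312,120)],[180,160]),94)
print(ht.round(1),ht.mean(0),hs.round(1),hs.mean(0))
s=read_state();print(R.from_euler('xyz',s['tool_rot']).as_matrix().round(3))
hsv=cv2.cvtColor(cv2.imread("pics/top0.png"),cv2.COLOR_BGR2HSV)
for q in [(350,235),(320,165),(380,185),(336,240),(327,285),(440,230)]: print(q,onplane("top",q,0).round(0))
E
```

```text
top [[616.8, -58.6], [565.8, -253.2], [459.7, -16.5], [406.8, -210.6]] c [ 512.3 -134.7] yaw -0.2615089008444471 scale 0.9996715451384385
side [[612.6, -61.7], [565.9, -251.3], [458.9, -15.0], [407.4, -209.9]] c [ 511.2 -134.5] yaw -0.2599423349855069 scale 0.9879566242943497
[[ 521.9  -87.7   92. ]
 [ 496.4 -181.6   92. ]] [ 509.15260847 -134.64002235   92.        ] [[ 502.1 -191.9   94. ]
 [ 525.8  -98.1   94. ]] [ 513.91183104 -145.02753247   94.        ]
[[-0.916 -0.001  0.401]
 [-0.401  0.002 -0.916]
 [-0.    -1.    -0.002]]
(350, 235) [[ 486. -389.    0.]]
(320, 165) [[ 703. -298.    0.]]
(380, 185) [[ 644. -484.    0.]]
(336, 240) [[ 470. -347.    0.]]
(327, 285) [[ 335. -319.    0.]]
(440, 230) [[ 508. -663.    0.]]
```

>>> apply_moves(targets=[[-0.86,0,-0.67,0,0,0],[-0.86,0,-0.67,0,0,0],[-0.86,0,-0.67,0,0,0],[-0.86,0,-0.67,0,0,0],[-0.86,0,-0.67,0,0,0],[-0.86,0,-0.67,0,0,0],[-0.86,0,-0.67,0,0,0],[-0.86,0,-0.67,0,0,0],[-0.86,0,-0.67,0,0,0],[-0.86,0,-0.67,0,0,0],[-0.86,0,-0.67,0,0,0],[-0.86,0,-0.67,0,0,0]], jaw=1)

```text
clock: 1.6
eef_pos: [510.3, -133.9, 231.1]
tool_rot: [-1.571, -0.0, -2.729]
force: [0.8, 0.8, -0.5]
width: 85.0
```

>>> apply_moves(targets=[[0,0.2,0,0,-0.92,0],[0,0.2,0,0,-0.92,0],[0,0.2,0,0,-0.92,0],[0,0.2,0,0,-0.92,0],[0,0.2,0,0,-0.92,0],[0,0.2,0,0,-0.92,0],[0,0.2,0,0,-0.92,0],[0,0,0,0,0,0],[0,0,0,0,0,0]])

```text
clock: 2.72
eef_pos: [509.9, -135.3, 175.4]
tool_rot: [-1.571, 0.0, -1.832]
force: [0.4, -0.4, -0.3]
width: 85.4
```

```bash
cat >> h.py <<'E'
def plan(p,yawz):
    s=read_state(); M=R.from_euler('xyz',s['tool_rot']).as_matrix()
    z=np.array([np.cos(yawz),np.sin(yawz),0]); y=np.array([0,0,-1.]); W=np.c_[np.cross(y,z),y,z]
    print("t",round(s['clock'],2),"pos",s['eef_pos'].round(1),"F",s['force'].round(1),"w",round(s['width'],1))
    print("shift units",(M.T@(np.array(p)-s['eef_pos'])/40).round(3),"turn units",np.degrees(R.from_matrix(M.T@W).as_rotvec()/8).round(3))
E
python3 -c "
from h import *
plan((512,-134.7,72),-.261)"
```

```text
t 2.73 pos [ 509.9 -135.3  175.4] F [ 0.4 -0.4 -0.3] w 85.4
shift units [-0.028  2.585  0.046] turn units [-0.    -0.001 -0.   ]
```

>>> apply_moves(targets=[[0,0.7,0.04,0,0,0],[0,0.7,0,0,0,0],[0,0.6,0,0,0,0],[0,0.4,0,0,0,0],[0,0.18,0,0,0,0],[0,0,0,0,0,0]])

```text
clock: 3.48
eef_pos: [511.6, -135.6, 72.2]
tool_rot: [-1.571, -0.0, -1.83]
force: [-0.4, -0.6, -0.1]
width: 85.5
```

>>> apply_moves(targets=[[0,0,0,0,0,0],[0,0,0,0,0,0],[0,0,0,0,0,0],[0,0,0,0,0,0],[0,0,0,0,0,0],[0,0,0,0,0,0],[0,0,0,0,0,0],[0,0,0,0,0,0]], jaw=-1)

```text
clock: 4.47
eef_pos: [511.7, -135.7, 72.4]
tool_rot: [-1.57, -0.0, -1.83]
force: [-0.7, 0.0, 5.2]
width: 7.8
```

>>> apply_moves(targets=[[0,-0.05,0,0,0,0],[0,-0.1,0,0,0,0],[0,-0.1,0,0,0,0],[0,-0.15,0,0,0,0],[0,-0.15,0,0,0,0],[0,-0.2,0,0,0,0],[0,0,0,0,0,0]])

```text
clock: 5.35
eef_pos: [512.0, -135.8, 103.0]
tool_rot: [-1.569, 0.0, -1.83]
force: [-0.2, 1.0, -2.9]
width: 7.6
```

```bash
python3 - <<'E'
from h import *
plan((480,-475,200),-.261)
im=get_image("side")[:,:,::-1]; cv2.imwrite("pics/s1.png",cv2.resize(im[110:270,150:320],None,fx=4,fy=4))
E
```

```text
t 5.35 pos [ 512.  -135.8  103. ] F [-0.2  1.  -2.9] w 7.6
shift units [ 8.403 -2.424  1.401] turn units [-0.012  0.015 -0.001]
```

View pics/s1.png

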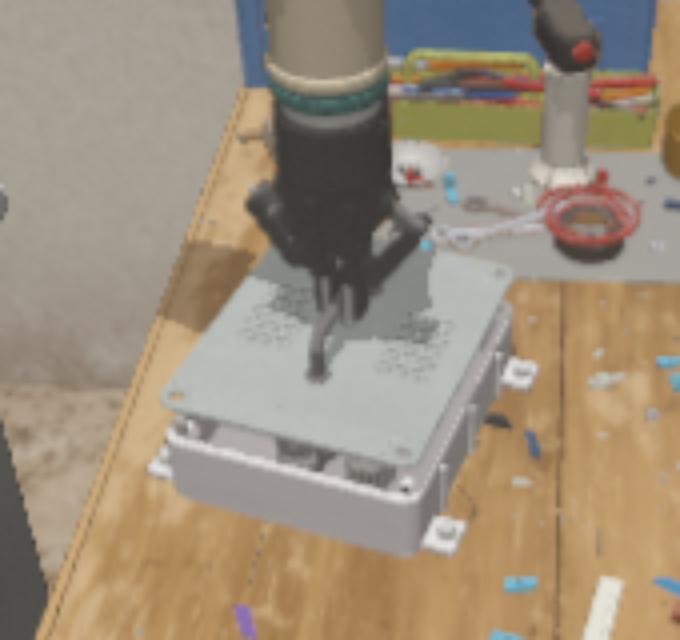

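The cover is lifted level, clear of both pins at crop (190,425) and (405,488). I'll carry it over to the right.

>>> apply_moves(targets=[[0,-0.3,0,0,0,0],[0.2,-0.4,0,0,0,0],[0.5,-0.3,0.1,0,0,0],[0.8,0,0.1,0,0,0],[0.9,0,0.2,0,0,0],[0.9,0,0.2,0,0,0],[0.9,0,0.2,0,0,0],[0.9,0,0.2,0,0,0],[0.9,0,0.2,0,0,0],[0.9,0,0.1,0,0,0],[0.8,0,0.1,0,0,0],[0.5,0,0,0,0,0]])

```text
clock: 6.9
eef_pos: [480.2, -469.7, 142.9]
tool_rot: [-1.571, -0.001, -1.832]
force: [0.1, 0.7, -2.7]
width: 7.6
```

>>> apply_moves(targets=[[0.2,0,0,0,0,0],[0,0.4,0,0,0,0],[0,0.6,0,0,0,0],[0,0.6,0,0,0,0],[0,0.4,0,0,0,0],[0,0.2,0,0,0,0],[0,0,0,0,0,0]])

```text
clock: 7.78
eef_pos: [479.7, -474.2, 53.7]
tool_rot: [-1.571, 0.001, -1.829]
force: [-0.2, -0.5, -3.6]
width: 7.7
```

```bash
python3 - <<'E'
from h import *
plan((480,-475,18.5),-.261)
t=get_image("top")[:,:,::-1]; s=get_image("side")[:,:,::-1]
cv2.imwrite("pics/b2.png",np.hstack([cv2.resize(t[150:290,200:440],(600,350)),]))
cv2.imwrite("pics/t2.png",t)
cv2.imwrite("pics/s2.png",s[130:384,130:400])
E
```

```text
t 7.78 pos [ 479.7 -474.2   53.7] F [-0.2 -0.5 -3.6] w 7.7
shift units [0.018 0.881 0.013] turn units [ 0.004  0.019 -0.004]
```

View pics/s2.png

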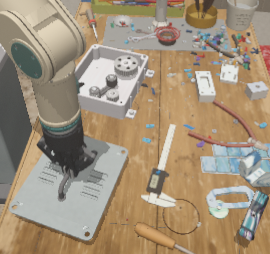

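View pics/b2.png

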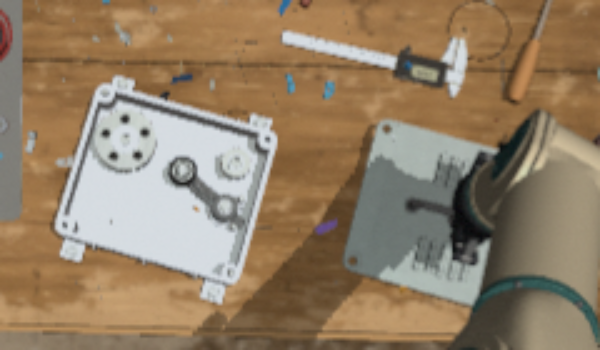

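The cover hangs clear of the housing, the caliper and the purple scrap at crop (326,227). I'll lower it slowly.

>>> apply_moves(targets=[[0,0.3,0,0,0,0],[0,0.25,0,0,0,0],[0,0.15,0,0,0,0],[0,0.08,0,0,0,0],[0,0.04,0,0,0,0],[0,0.02,0,0,0,0],[0,0.02,0,0,0,0],[0,0,0,0,0,0]])

```text
clock: 8.88
eef_pos: [479.6, -474.8, 19.8]
tool_rot: [-1.571, -0.0, -1.83]
force: [0.5, -0.5, -2.7]
width: 7.7
```

>>> apply_moves(targets=[[0,0.015,0,0,0,0],[0,0.015,0,0,0,0],[0,0.015,0,0,0,0],[0,0,0,0,0,0]])

```text
clock: 9.38
eef_pos: [479.9, -475.0, 19.1]
tool_rot: [-1.57, -0.001, -1.83]
force: [-0.8, 0.8, 5.3]
width: 8.3
```

>>> apply_moves(targets=[[0,0,0,0,0,0],[0,0,0,0,0,0],[0,0,0,0,0,0],[0,0,0,0,0,0]], jaw=0)

```text
clock: 9.88
eef_pos: [479.6, -474.8, 17.8]
tool_rot: [-1.571, 0.0, -1.83]
force: [0.1, 0.2, -0.3]
width: 42.9
```

>>> apply_moves(targets=[[0,-0.2,0,0,0,0],[0,-0.5,0,0,0,0],[0,-0.9,0,0,0,0],[0,-1,0,0,0,0],[0,-1,0,0,0,0],[0,-1,0,0,0,0],[0,-0.3,0,0,0,0]])

```text
clock: 10.75
eef_pos: [481.1, -475.9, 218.7]
tool_rot: [-1.565, -0.003, -1.83]
force: [0.4, 0.1, -0.1]
width: 42.7
```

```bash
python3 - <<'E'
from h import *
t=get_image("top")[:,:,::-1]; s=get_image("side")[:,:,::-1]
cv2.imwrite("pics/t3.png",t);cv2.imwrite("pics/s3.png",s)
a=cv2.resize(t[170:280,210:330],(480,440),interpolation=cv2.INTER_CUBIC)
b=cv2.resize(s[160:384,150:300],(300,448),interpolation=cv2.INTER_CUBIC)[:440]
cv2.imwrite("pics/c3.png",np.hstack([a,b]))
q=np.array([512,-134.7]);C=R.from_euler('z',-.261).as_matrix()[:2,:2]
print(proj("top",np.r_[q+C@[36,62],52]),proj("top",np.r_[q+C@[46,-72],52]))
E
```

```text
[[249.77649406 205.06618016]] [[294.19659329 214.37002462]]
```

View pics/c3.png

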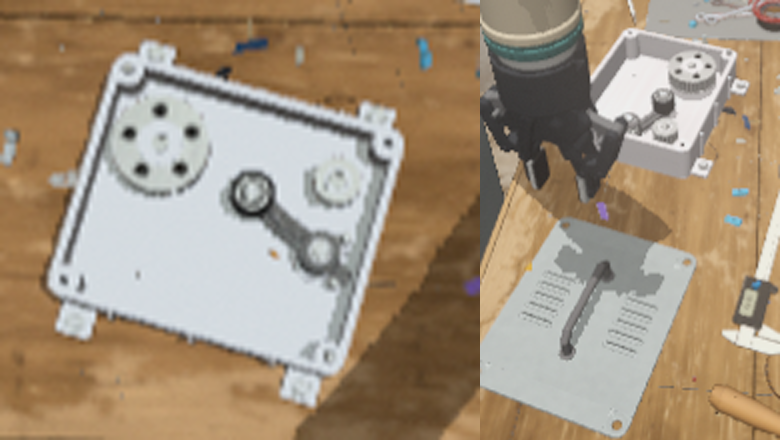

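The cover lies flat on the bench, handle up. The roller is at crop (253,193) and the pivot at (322,252); in the side panel they are at (662,98) and (628,123).

```bash
python3 - <<'E'
from h import *
f=lambda p:(np.array(p,float)+.5)/4-.5+[210,170]
g=lambda p:(np.array(p,float)-[480,0]+.5)/2-.5+[150,160]
I=f((253,193));P=f((322,252)); Is=g((662,97));Ps=g((628,122))
q=np.array([512,-134.7]);C=R.from_euler('z',-.261).as_matrix()[:2,:2]
print("tri I",tri(I,Is),"P",tri(P,Ps))
i=onplane("top",I,52)[0,:2]
for z in(37,45,52):
    p=onplane("top",P,z)[0,:2]; d=i-p; a=np.arctan2(d[1],d[0])
    w=p+66*np.array([np.cos(a+.86),np.sin(a+.86)])
    print(z,"idler",i.round(1),"piv",p.round(1),"len",np.linalg.norm(d).round(1),"ang",a.round(3),"wound",w.round(1),"housing frame",(C.T@(i-q)).round(1),(C.T@(p-q)).round(1),(C.T@(w-q)).round(1))
E
```

```text
tri I (array([ 526.93960214, -153.36791468,   47.08881135]), np.float64(0.5413404607928644)) P (array([ 485.10510582, -204.9636256 ,   43.93080399]), np.float64(1.5199793387068654))
37 idler [ 526.  -153.4] piv [ 485.1 -205.6] len 66.3 ang 0.907 wound [ 472.3 -140.8] housing frame [ 18.3 -14.4] [ -7.7 -75.4] [-36.8 -16.2]
45 idler [ 526.  -153.4] piv [ 484.3 -205.1] len 66.5 ang 0.892 wound [ 472.3 -140.2] housing frame [ 18.3 -14.4] [ -8.6 -75.2] [-36.9 -15.6]
52 idler [ 526.  -153.4] piv [ 483.5 -204.8] len 66.7 ang 0.88 wound [ 472.4 -139.7] housing frame [ 18.3 -14.4] [ -9.5 -75.1] [-37.  -15.1]
```

```bash
python3 -c "
from h import *
plan((526.5,-153.4,120),-.261)"
```

```text
t 10.85 pos [ 480.3 -475.3  216.3] F [ 0.2 -0.3  0.5] w 42.3
shift units [-8.08   2.389 -0.951] turn units [-0.024  0.015  0.013]
```

>>> apply_moves(targets=[[-0.4,0,-0.1,0,0,0],[-0.8,0,-0.1,0,0,0],[-0.9,0,-0.1,0,0,0],[-0.9,0.2,-0.1,0,0,0],[-0.9,0.2,-0.1,0,0,0],[-0.9,0.3,-0.1,0,0,0],[-0.9,0.4,-0.1,0,0,0],[-0.9,0.4,-0.1,0,0,0],[-0.8,0.4,-0.1,0,0,0],[-0.5,0.3,-0.05,0,0,0],[-0.18,0.2,0,0,0,0],[0,0,0,0,0,0]], jaw=0.46)

```text
clock: 12.35
eef_pos: [524.5, -152.0, 116.9]
tool_rot: [-1.573, -0.0, -1.829]
force: [-0.0, -0.3, 0.3]
width: 61.9
```

```bash
python3 - <<'E'
from h import *
plan((526.5,-153.4,26),-.261)
s=get_image("side")[:,:,::-1]
cv2.imwrite("pics/s4.png",cv2.resize(s[120:270,160:310],(600,600),interpolation=cv2.INTER_CUBIC))
E
```

```text
t 12.35 pos [ 524.5 -152.   116.9] F [-0.  -0.3  0.3] w 61.9
shift units [0.022 2.272 0.062] turn units [0.019 0.023 0.   ]
```

View pics/s4.png

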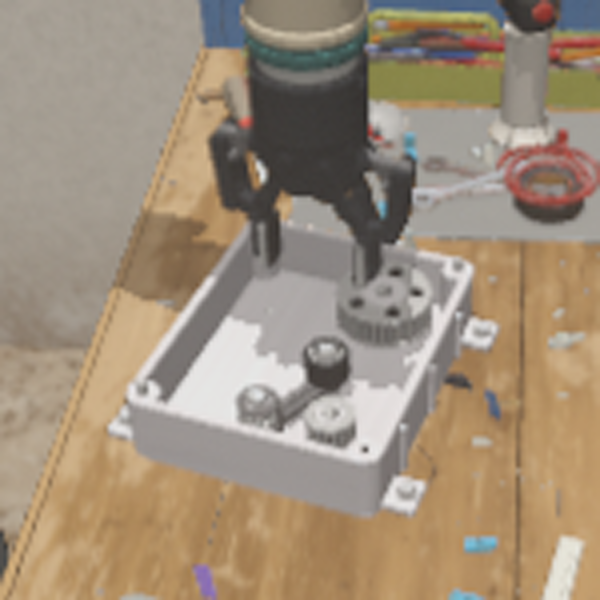

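The fingers straddle the roller's position from above, with the roller at crop (327,360). I'll descend around it.

>>> apply_moves(targets=[[0.02,0.5,0.06,0,0,0],[0,0.6,0,0,0,0],[0,0.5,0,0,0,0],[0,0.4,0,0,0,0],[0,0.2,0,0,0,0],[0,0.07,0,0,0,0],[0,0,0,0,0,0]])

```text
clock: 13.28
eef_pos: [528.0, -154.1, 27.4]
tool_rot: [-1.57, 0.0, -1.83]
force: [-0.1, -0.7, -0.0]
width: 62.2
```

>>> apply_moves(targets=[[0,0,0,0,0,0],[0,0,0,0,0,0],[0,0,0,0,0,0],[0,0,0,0,0,0],[0,0,0,0,0,0],[0,0,0,0,0,0]], jaw=-1)

```text
clock: 14.02
eef_pos: [527.7, -154.0, 27.9]
tool_rot: [-1.57, -0.0, -1.83]
force: [-1.0, 1.2, 4.5]
width: 31.3
```

```bash
python3 - <<'E'
from h import *
plan((526.5,-153.4,26),-.261)
s=read_state();M=R.from_euler('xyz',s['tool_rot']).as_matrix()
pv=np.array([484.8,-205.3]);d=s['eef_pos'][:2]-pv;a=np.arctan2(d[1],d[0]);print(np.hypot(*d),a)
prev=d
for k in range(1,13):
    b=0.893+0.9*k/12; n=66*np.array([np.cos(b),np.sin(b)]); print((M.T@np.r_[n-prev,0]/40).round(3), end=' '); prev=n
E
```

```text
t 14.03 pos [ 527.7 -154.    27.9] F [-1.   1.2  4.5] w 31.3
shift units [-0.006  0.049 -0.033] turn units [-0.003  0.016  0.001]
66.89802862818107 0.8743730378415608
[-0.039 -0.    -0.152] [-0.037 -0.    -0.118] [-0.028 -0.    -0.12 ] [-0.019 -0.    -0.122] [-0.01  -0.    -0.123] [-0.001 -0.    -0.124] [ 0.008 -0.    -0.123] [ 0.018 -0.    -0.122] [ 0.027 -0.    -0.121] [ 0.036 -0.    -0.118] [ 0.045 -0.    -0.115] [ 0.053 -0.    -0.112]
```

>>> apply_moves(targets=[[-0.04,0,-0.12,0,0,0],[-0.04,0,-0.12,0,0,0],[-0.03,0,-0.12,0,0,0],[-0.02,0,-0.12,0,0,0],[-0.01,0,-0.12,0,0,0],[0,0,-0.12,0,0,0],[0.01,0,-0.12,0,0,0],[0.02,0,-0.12,0,0,0],[0.03,0,-0.12,0,0,0],[0.03,0,-0.1,0,0,0],[0,0,0,0,0,0]])

```text
clock: 15.4
eef_pos: [489.0, -138.9, 28.2]
tool_rot: [-1.559, 0.004, -1.828]
force: [9.8, 1.8, -3.3]
width: 31.1
```

```bash
python3 -c "
from h import *
plan((472.3,-140.4,27.9),-.261)
s=read_state();M=R.from_euler('xyz',s['tool_rot']).as_matrix();print('F tool',M.T@s['force'])"
```

```text
t 15.4 pos [ 489.  -138.9   28.2] F [ 9.8  1.8 -3.3] w 31.1
shift units [ 0.142  0.001 -0.395] turn units [-0.085  0.028 -0.029]
F tool [-4.21004168  3.40989685  8.93150707]
```

>>> apply_moves(targets=[[0.03,0,-0.1,0,0,0],[0.04,0,-0.1,0,0,0],[0.04,0,-0.1,0,0,0],[0.04,0,-0.08,0,0,0],[0,0,0,0,0,0],[0,0,0,0,0,0]])

```text
clock: 16.15
eef_pos: [474.1, -139.8, 28.1]
tool_rot: [-1.557, 0.006, -1.827]
force: [10.9, 4.2, -3.6]
width: 31.1
```

```bash
python3 -c "
from h import *
plan((472.3,-140.4,27.9),-.261)
s=read_state();M=R.from_euler('xyz',s['tool_rot']).as_matrix();print('F tool',M.T@s['force'])
d=s['eef_pos'][:2]-[484.8,-205.3];print(np.hypot(*d),np.arctan2(d[1],d[0])-.893)"
```

```text
t 16.15 pos [ 474.1 -139.8   28.1] F [10.9  4.2 -3.6] w 31.1
shift units [ 0.025  0.005 -0.039] turn units [-0.097  0.037 -0.04 ]
F tool [-6.83859435  3.80472252  9.45350991]
66.34716895912571 0.8401019211855834
```

>>> apply_moves(targets=[[0.03,0,-0.06,0,0,0],[0.02,0,-0.05,0,0,0],[0,0,0,0,0,0],[0,0,0,0,0,0]])

```text
clock: 16.65
eef_pos: [473.7, -139.9, 28.3]
tool_rot: [-1.55, 0.008, -1.825]
force: [18.6, 4.9, -10.9]
width: 31.0
```

>>> apply_moves(targets=[[0.02,0,-0.05,0,0,0],[0.01,0,-0.04,0,0,0],[0,0,0,0,0,0],[0,0,0,0,0,0]])

```text
clock: 17.15
eef_pos: [473.6, -139.9, 28.4]
tool_rot: [-1.543, 0.01, -1.824]
force: [24.7, 4.5, -16.8]
width: 30.8
```

The force climbed from 11 to 25 N with no further motion, so the arm is on its stop. I'll ease the excess push slightly and verify.

>>> apply_moves(targets=[[-0.01,0,0.05,0,0,0],[0,0,0,0,0,0],[0,0,0,0,0,0],[0,0,0,0,0,0],[0,0,0,0,0,0],[0,0,0,0,0,0]])

```text
clock: 17.9
eef_pos: [473.7, -139.9, 28.3]
tool_rot: [-1.547, 0.009, -1.825]
force: [21.1, 5.3, -13.7]
width: 30.9
```

```bash
python3 - <<'E'
from h import *
plan((472.3,-140.4,27.9),-.261)
s=get_image("side")[:,:,::-1];t=get_image("top")[:,:,::-1]
a=cv2.resize(s[130:384,150:330],(420,593))
b=cv2.resize(t[150:290,205:400],(380,273))
o=np.zeros((593,800,3),np.uint8);o[:,:420]=a;o[:273,420:]=b;cv2.imwrite("pics/f5.png",o)
E
```

```text
t 17.9 pos [ 473.7 -139.9   28.3] F [ 21.1   5.3 -13.7] w 30.9
shift units [ 0.02   0.01  -0.031] turn units [-0.171  0.051 -0.068]
```

View pics/f5.png

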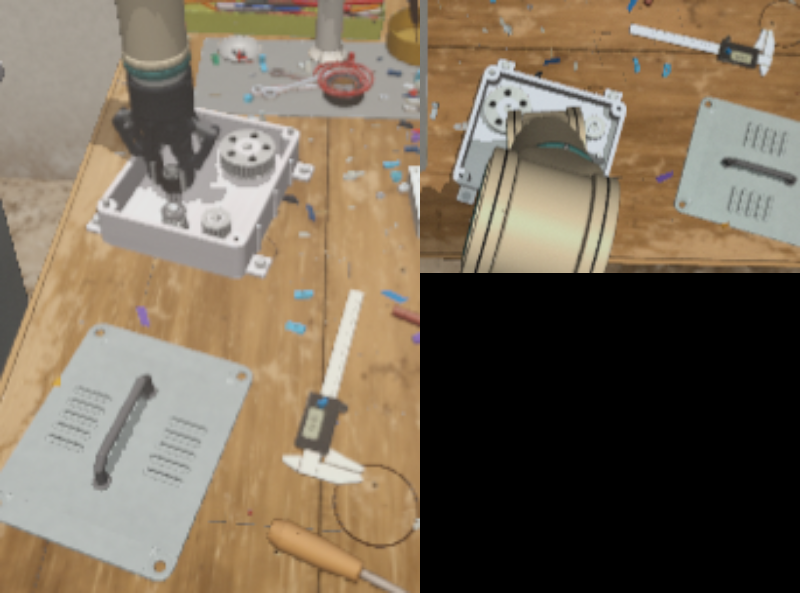

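The final view shows the cover flat on the bench at left-panel (125,450), the caliper undisturbed, and the roller held toward the -x wall at (172,170). I'm handing in.

```bash
python3 -c "
from h import *
print(finish_job()); s=read_state(); print(s['eef_pos'],s['force'],s['width'])"
```

```text
the job is handed in; nothing more can be done
None
the job is handed in; nothing more can be done
```

I lifted the cover off its pins and laid it flat, handle up, on the bare bench right of the housing. I then gripped the tensioner roller, swung the arm to its stop, and handed the job in at about 18 s while still holding it there.

- **Cover:** It sits at about (480, -475) mm. The last pictures show it clear of the housing and caliper. It touched down with about 5 N and I released it there.
- **Tensioner:** Force on the tool rose from about 11 to 25 N with no further movement, so I took that as the stop. I eased off slightly, to about 21 N sideways (25 N in all), for the hold.
- **Position check:** The roller was held within about 1.5 mm of the stop position I predicted from the images. My angle estimate there was 0.84 rad against the nominal 0.86, which is within measurement error. The arm hid the roller from the top camera, so that check comes from the robot's own position reading.
- **Other readings:** The gripper read 2–3 mm less than the true size on both grasps (7.7 mm on the 10 mm bar, 31 mm on the 34 mm roller), but both grips held. There was also a downward force of about 14 N on the tool at the end, with the tool tilted by 1–2°.
- **Bystanders:** The caliper looked undisturbed in the last pictures. The screwdriver and mould block were not in the last views; no move went near them.

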